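Bleed the shop press through the guard windows

ROBOT

A 6-joint arm with a two-finger parallel gripper is mounted at the origin on the work surface. World frame = base frame: x ahead of the robot, y to its left, z up, the work surface at z = 0. Lengths are in m, angles in rad, forces in N, time in s.
With the tool pointing down it reaches from about 0.35 to 0.8 m from the base axis. Payload 7.3 kg.
Tool frame: the origin (TCP) lies between the finger pads; the fingertips stand 25 mm ahead of it and the grasp point (between the pads) lies 6 mm ahead of it (r.tip_extent is the distance from the TCP to the fingertips, in m); z points along the fingers, y is the direction in which the jaws open and shut (so a half turn about z gives the same grasp; the last joint's range is limited). The gripper opens to 85 mm and grips with 20 to 120 N. Pads are 22 mm wide; open, the fingers measure 114 mm over their backs; the gripper's body (76 mm by 85 mm) begins 54 mm behind the grasp point. The pads swing forward as they close: fully open they stand 13 mm farther back than shut.
Start: joints at [1.137, 0.342, 1.524, -0, 1.275, -0.146], TCP at [0.149, 0.503, 0.256] pointing down, gripper open.
Joint ranges: [-2.53, 2.53], [-0.77, 2.02], [0.04, 2.7], [-1, 4.14], [0.28, 2.66], [-3.11, 3.11]. Speed limits (rad/s): [2.57, 2.57, 3.14, 3.14, 3.14, 3.14].

INTERFACE

Orientations are given as a unit quaternion [x, y, z, w].
In Python, from workcell import r, command_gripper, optics gives the robot as it stands. The module is installed in compiled form; this text tells all that it offers. Calls block until the motion is done:
- r.reach(position, orientation): joint-space move of the TCP to a pose.
- r.move_straight(position, orientation=None, speed=0.15, max_force=None): straight line of the TCP; orientation=None keeps the orientation; speed is the mean speed in m/s. With max_force (N) it stops when the force on the tool has changed by that much, and returns True; else False.
- r.movej(angles): joint-space move.
- command_gripper(opening, force=None): finger opening in m; force is the grip in N (None keeps the last); returns when the fingers have stopped.
- r.hold(seconds).
- r.solve_ik(position, orientation): joint angles nearest the present ones, or None.
- r.read_state(): the state.
- optics.get_image(name): name is "scene" or "side" or "wrist"; returns (picture, depth): 400x640x3 uint8, red, green, blue; 400x640 float32, m along the optical axis (not along the pixel's ray), 0 where there is no reading.
- optics.camera_model(name): a dict with "K" (3x3 intrinsics, pixels), "R" (3x3) and "t" (3): a world point X has camera coordinates R X + t; the wrist camera has in their place "tool_from_camera" (4x4, takes a point from camera to tool coordinates, whose origin is the TCP and whose axes are the flange's). Camera axes: x right, y down, z forward; pixel columns grow to the right and rows downward; lengths in m; the calibration is good to about 2 mm. A picture is of the moment at which its call begins: read the wrist's pose just before it. camera_model takes no time and is no camera call.
A pose or a line that the arm cannot do raises r.PlanningError and nothing moves.
- r.finish_job(): hands the job in, once; it reports no verdict.
The state is a dict: "time_s": time; "joint_positions": joint angles; "dq": joint speeds; "tau": joint torques, N m; "eef_pos": TCP position; "eef_rot": TCP orientation; "contact_force": force on the tool from outside, world axes, zero at the start; "torque": the same for the moment, N m; "grip_width": finger opening in m.
Only numpy, scipy, OpenCV 4.12 (cv2) and the standard library are available. Lean on these libraries where they do the work, as an engineer would, in place of code of your own. Each camera call takes 0.05 s, during which the arm holds its last target.

TASK

Relieve the pressure of the shop press at its pump unit: reach down through the guard's windows with the fingertips, first press the round-knobbed locking lever fully down (it stays down by itself), then press the flat paddle release lever fully down and keep it down; the program finishes while still holding the paddle down. Do not touch the guard, do not press the paddle before the lock is down, never pull a lever upward, and leave the loose things alone.

Things in the scene. Friction and masses are not known exactly. Their poses are not given: they have to be found in the camera images.
- guard: The pump unit with its fixed guard, one rigid piece. Origin: centre of the guard box's underside, on the bench; x to the back, y left, z up; turned by up to 0.35 rad. Guard: blue sheet-steel box 190 (x) by 300 (y) mm, closed front and sides, level 4 mm top sheet with upper face 150 mm above the bench. A grey oil tank, 125 mm high, gauge to 184 mm, adjoins at x = 96 to 171 mm.
- window_left (a point): Centre of the left window, level with the guard's upper face, 66 mm left (+y of the guard) and 20 mm in front of the guard's centre. The window is a 90 by 90 mm square opening parallel to the guard's sides. One of the two levers lies under it; which one varies.
- window_right (a point): Centre of the right window, level with the guard's upper face, 66 mm right of the guard's centre; the same 90 by 90 mm. A 42 mm wide bar of sheet separates the windows. The other lever lies under it.
- lock_pad (a point): Centre of the flat top of the locking lever's round knob (30 mm diameter, on a 10 mm round bar): the point to press. Raised, it lies 13 to 18 mm below the guard's upper face, within 4 mm of its window's middle in plan. Pressing moves it down, in all by about 22 mm, with under 5 mm of sideways travel. The point moves with the lever.
- release_pad (a point): Point to press, near the middle of the top of the release lever's flat paddle (42 mm wide, 45 mm long, 8 mm thick). Released, it lies about 19 mm below the guard's upper face, within 4 mm of its window's middle in plan. Pressing moves it down, in all by about 22 mm, with under 5 mm of sideways travel. The point moves with the lever.
- lock (a joint): Angle of the locking lever (rad), hinged across the unit 65 mm behind its pad. 0 raised, growing as it is pressed, 0.35 at the stop (fully down). Starts at 0 to 0.08. Stiff by friction: takes about 4 N on the knob and stays where it is left. It must not be pulled up (negative).
- release (a joint): Angle of the release lever (rad), hinged across the unit 65 mm behind its pad. 0 released, growing as it is pressed, 0.35 at the stop (fully down). A spring returns it to 0: fully down takes about 7 N on the pad. It must not be pulled up (negative).
- bearing: Bystander, leave alone (it may not move 15 mm): steel bearing ring, 34 mm wide, 12 mm high, on the bar between the windows. Origin: on its underside.
- bush: Bystander, leave alone (it may not move 15 mm): brass bush 22 mm wide, 16 mm high, on the guard's top behind the windows. Origin: on its underside.
- wrench: Bystander, leave alone (it may not move 15 mm): open-end wrench 170 mm long, lying loose on the bench in front of the guard. Origin: on its underside.
- screwdriver: Bystander, leave alone (it may not move 15 mm): screwdriver 180 mm long lying loose on the bench right of the guard. Origin: on its underside.
- spraycan: Bystander, leave alone (it may not move 15 mm): blue spray can, 60 mm wide and 170 mm high, standing on the bench left of the guard. Origin: on its underside.
- carton: Bystander, leave alone (it may not move 15 mm): cardboard carton 90 x 60 x 40 mm on the bench, front right of the guard. Origin: on its underside.
- socket: Bystander, leave alone (it may not move 15 mm): steel socket, 28 mm wide and 32 mm high, standing on the bench front left of the guard. Origin: on its underside.

How it is judged:
By the outcome, as a careful person would: the job done as asked, in the order asked, and still so for the second after the job is handed in, while the arm keeps its last pose, push and grip.
It also fails if it takes over 42 s, if anything falls off the work surface, if the arm or the gripper's body presses on something with over 40 N, if the wrist force passes 120 N, or if a joint passes its speed limit or range.

## Working session

There is one attempt and no reset: what is moved stays moved. The work goes in short steps, each a Python script; the robot and the scene stay as the last script left them, time stands still between calls to the robot, and variables do not carry over. Pictures are saved under pics/ and viewed, and the job is handed in when it is done.

```bash
mkdir -p pics; python3 - <<'E'
from workcell import r, optics
import cv2,numpy as np
s=r.read_state();print(s['time_s'],s['eef_pos'],s['eef_rot'],s['grip_width'],s['contact_force'],r.tip_extent)
for n in ['scene','side','wrist']:
    im,d=optics.get_image(n);cv2.imwrite(f'pics/{n}0.png',im[...,::-1]);np.savez(f'{n}0.npz',im=im,d=d)
    print(n,{k:np.round(v,4).tolist() for k,v in optics.camera_model(n).items()})
E
```

```text
0.0 [0.14884509 0.50306629 0.25561601] [ 1.43425461e-01  9.89660806e-01 -7.59185623e-04 -2.22602917e-04] 0.08564000292158261 [-0.63895355 -0.49297336  0.26634044] 0.025
scene {'K': [[471.5551, 0.0, 321.8429], [0.0, 471.5551, 205.0172], [0.0, 0.0, 1.0]], 'R': [[0.512, 0.859, -0.005], [0.7314, -0.439, -0.5218], [-0.4504, 0.2635, -0.853]], 't': [-0.3116, -0.3135, 1.3634]}
side {'K': [[379.271, 0.0, 317.0757], [0.0, 379.271, 194.5175], [0.0, 0.0, 1.0]], 'R': [[0.7499, -0.6613, -0.0165], [-0.4223, -0.4594, -0.7815], [0.5092, 0.593, -0.6237]], 't': [-0.3604, 0.3255, 0.7584]}
wrist {'K': [[282.2988, 0.0, 315.9251], [0.0, 282.2988, 198.8582], [0.0, 0.0, 1.0]], 'tool_from_camera': [[0.0002, -0.9659, -0.2589, 0.0649], [1.0, 0.0001, 0.0004, 0.0004], [-0.0004, -0.2589, 0.9659, -0.1177], [0.0, 0.0, 0.0, 1.0]]}
```

View pics/scene0.png

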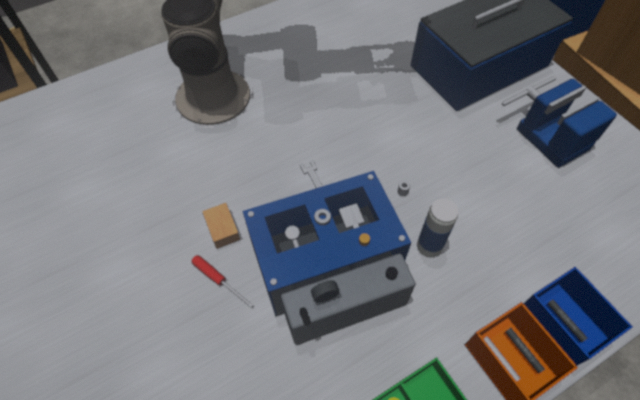

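View pics/side0.png

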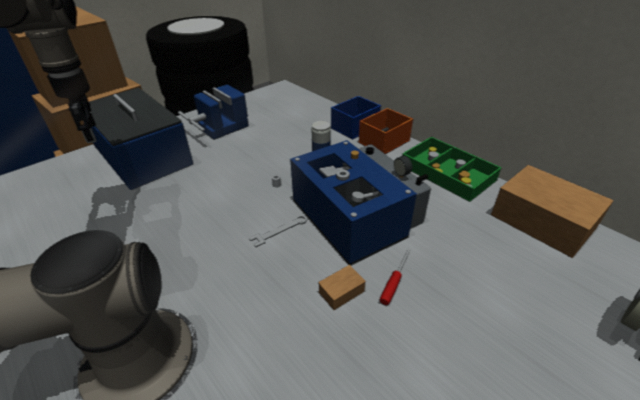

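View pics/wrist0.png

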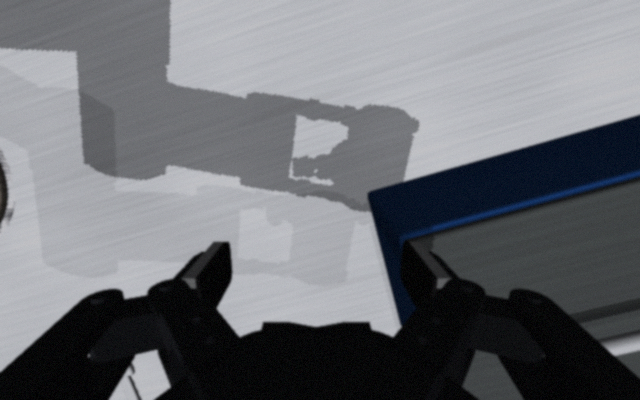

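In the scene view, the guard's top spans about (246,210)–(375,175)–(408,242)–(268,290). The round knob at (292,233) is in the right window and the paddle at (350,215) is in the left one. The bearing sits on the bar at (322,215), and the bush is at (364,239). Next I'll measure the guard.

```bash
cat > h.py <<'E'
import numpy as np,cv2
from scipy.spatial.transform import Rotation as Ro
def cam(optics,n,s=None):
    m=optics.camera_model(n);K=m['K']
    if n!='wrist': return K,np.asarray(m['R']).T,-np.asarray(m['R']).T@np.asarray(m['t'])
    T=np.asarray(m['tool_from_camera']);Rt=Ro.from_quat(s['eef_rot']).as_matrix()
    return K,Rt@T[:3,:3],Rt@T[:3,3]+np.asarray(s['eef_pos'])
def rays(c,px):
    K,R,o=c;px=np.atleast_2d(px).astype(float)
    return (np.c_[px,np.ones(len(px))]@np.linalg.inv(K).T)@R.T
def onplane(c,px,z):
    d=rays(c,px);return c[2]+d*((z-c[2][2])/d[:,2])[:,None]
def cloud(c,d):
    v,u=np.mgrid[:d.shape[0],:d.shape[1]]
    P=rays(c,np.c_[u.ravel(),v.ravel()])*d.ravel()[:,None]+c[2]
    return P.reshape(*d.shape,3)
def guard(c,im,d,z=0.15):
    P=cloud(c,d);hsv=cv2.cvtColor(im,cv2.COLOR_RGB2HSV)
    m=((hsv[...,0]>100)&(hsv[...,0]<130)&(hsv[...,1]>120)&(d>0)&(abs(P[...,2]-z)<.008)).astype(np.uint8)
    n,l,st,_=cv2.connectedComponentsWithStats(m);k=1+np.argmax(st[1:,4]);m=(l==k).astype(np.uint8)
    return m,P
E
python3 - <<'E'
from h import *
from workcell import optics
for n in ['scene','side']:
    f=np.load(n+'0.npz');c=cam(optics,n);m,P=guard(c,f['im'],f['d'])
    print(n,m.sum(),'z med',np.median(P[m>0][:,2]))
    cs,_=cv2.findContours(m,cv2.RETR_CCOMP,cv2.CHAIN_APPROX_NONE)
    for ct in cs:
        if len(ct)<40: continue
        X=onplane(c,ct[:,0],.15)[:,:2].astype(np.float32)
        (cx,cy),(w,h),a=cv2.minAreaRect(X*1000);print(len(ct),np.round([cx,cy,w,h,a],1))
    for px in ([(292,233),(350,215),(322,215),(364,239),(440,208)] if n=='scene' else [(360,195),(338,172)]):
        print(px,P[px[1],px[0]].round(3),onplane(c,px,.133).round(3))
E
```

```text
scene 7918 z med 0.15030529631739514
449 [603.7  10.6 297.2 189.2  79.3]
41 [667.1  65.1  28.3  34.4  57. ]
155 [571.  -50.6  93.7  94.2  79. ]
180 [592.4  62.3 129.5  94.6  80.5]
(292, 233) [ 0.575 -0.051  0.136] [[ 0.573 -0.05   0.133]]
(350, 215) [0.598 0.076 0.133] [[0.598 0.076 0.133]]
(322, 215) [0.578 0.02  0.153] [[0.568 0.025 0.133]]
(364, 239) [0.675 0.058 0.168] [[0.661 0.07  0.133]]
(440, 208) [0.695 0.232 0.167] [[0.683 0.251 0.133]]
side 3624 z med 0.14823460304494995
268 [599.7   7.3 304.7 192.7  79.2]
100 [569.9 -52.2  93.9  90.7  79.1]
102 [591.9  62.9 129.1  91.3  79.1]
(360, 195) [ 0.577 -0.054  0.135] [[ 0.579 -0.053  0.133]]
(338, 172) [0.581 0.028 0.16 ] [[0.607 0.055 0.133]]
```

The two views agree: guard centre about (0.603, 0.010) and yaw about −0.188 rad. The right window at (0.571, −0.051) matches the geometry. Now I'll close the gripper and take a wrist view from above.

```bash
cat >> h.py <<'E'
yaw=np.radians(79.2-90)
gx=np.array([np.cos(yaw),np.sin(yaw),0]);gy=np.array([-np.sin(yaw),np.cos(yaw),0])
C=np.array([.603,.0095,.15])
Q=Ro.from_matrix(np.c_[-gx,gy,[0,0,-1]]).as_quat()
WL=C-.02*gx+.066*gy;WR=C-.02*gx-.066*gy
E
python3 - <<'E'
from h import *
from workcell import r,optics,command_gripper
p=np.array(r.read_state()['eef_pos']);r.move_straight(p+[0,0,.08],speed=.2)
command_gripper(0.0,30)
M=(WL+WR)/2-.03*gx;M[2]=.36
r.reach(M,Q);r.hold(.3)
s=r.read_state();im,d=optics.get_image('wrist')
cv2.imwrite('pics/wrist1.png',im[...,::-1]);np.savez('wrist1.npz',im=im,d=d,p=s['eef_pos'],q=s['eef_rot'])
print(s['time_s'],s['eef_pos'],s['grip_width'],s['contact_force'])
E
```

```text
4.025 [0.55385051 0.01930699 0.36003112] -0.00013707567382030734 [-0.44350488  0.94207751 -0.00671307]
```

View pics/wrist1.png

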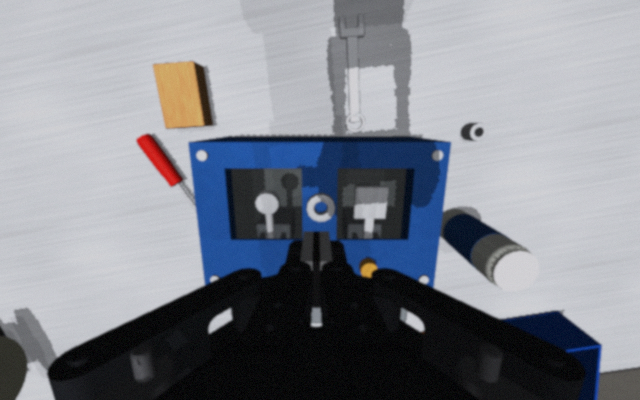

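The wrist view shows the knob at (266,203), the paddle at (371,203) and the bearing at (320,208). I'll segment both pads and use the depth image to check how low the gripper's links hang.

```bash
python3 - <<'E'
from h import *
from workcell import optics
f=np.load('wrist1.npz');s=dict(eef_pos=f['p'],eef_rot=f['q']);c=cam(optics,'wrist',s)
im,d=f['im'],f['d'];P=cloud(c,d);m,_=guard(c,im,d)
print('top z',np.median(P[m>0][:,2]))
cs,_=cv2.findContours(m,cv2.RETR_CCOMP,cv2.CHAIN_APPROX_NONE)
for ct in cs:
    if len(ct)<60: continue
    X=onplane(c,ct[:,0],.15)[:,:2].astype(np.float32)*1000
    (cx,cy),(w,h),a=cv2.minAreaRect(X);print(len(ct),np.round([cx,cy,w,h,a],1))
print('expected WL,WR',WL.round(4),WR.round(4))
L=(P-C);gxv=L@gx;gyv=L@gy
for nm,ys in (('left',1),('right',-1)):
    w=(abs(gxv+.02)<.045)&(abs(gyv-ys*.066)<.044)&(d>0)&(P[...,2]>.115)&(P[...,2]<.146)
    n,l,st,ce=cv2.connectedComponentsWithStats(w.astype(np.uint8));k=1+np.argmax(st[1:,4]);mm=l==k
    q=P[mm];print(nm,st[k],ce[k].round(1),'z',np.percentile(q[:,2],[10,50,90]).round(4),'gx',np.percentile(gxv[mm],[1,50,99]).round(4),'gy',np.percentile(gyv[mm],[1,50,99]).round(4))
# gripper in tool frame
T=Ro.from_quat(f['q']).as_matrix();t=(P-f['p'])@T
g=(P[...,2]>.2)&(d>0)
for lo in np.arange(-.08,.03,.01):
    k=g&(t[...,2]>=lo)&(t[...,2]<lo+.01)
    if k.sum(): print('tool z %.2f'%lo,'x',t[k][:,0].min().round(3),t[k][:,0].max().round(3),'y',t[k][:,1].min().round(3),t[k][:,1].max().round(3))
E
```

```text
top z 0.14981541270867088
1135 [601.9  14.8 298.6 186.5  79.2]
367 [592.4  64.  127.6  92.7  78.7]
expected WL,WR [0.5957 0.0781 0.15  ] [ 0.571  -0.0516  0.15  ]
left [ 353  186   35   46 1213] [369.5 204.3] z [0.1261 0.1306 0.1337] gx [-0.0389 -0.0153  0.0233] gy [0.0493 0.0696 0.0903]
right [255 189  24  43 604] [267.3 206. ] z [0.1253 0.1359 0.1383] gx [-0.0331 -0.0166  0.0238] gy [-0.0748 -0.0607 -0.0473]
tool z -0.08 x 0.008 0.02 y -0.054 0.056
tool z -0.07 x -0.0 0.02 y -0.062 0.062
tool z -0.06 x -0.007 0.018 y -0.061 0.061
tool z -0.05 x -0.009 0.017 y -0.052 0.053
tool z -0.04 x -0.01 0.016 y -0.045 0.046
tool z -0.03 x -0.013 0.014 y -0.037 0.038
tool z -0.02 x -0.012 0.013 y -0.028 0.028
tool z -0.01 x 0.006 0.011 y -0.013 0.014
tool z -0.00 x 0.006 0.011 y -0.013 0.014
tool z 0.01 x 0.006 0.011 y -0.013 0.014
tool z 0.02 x 0.01 0.011 y -0.006 0.007
```

The gripper clears the windows: its half-width is at most 28 mm at 45 mm behind the tips. The three views of the knob agree within about 4 mm, with a mean of (0.575, −0.050) and its top at z ≈ 0.136. I'll press the lock slowly with a force stop.

```bash
python3 - <<'E'
from h import *
from workcell import r,optics
K=np.array([.575,-.050]);te=.025
r.reach([*K,.20+te],Q);r.move_straight([*K,.150+te],speed=.08);r.hold(.2)
print(r.read_state()['contact_force'].round(2) if hasattr(r.read_state()['contact_force'],'round') else r.read_state()['contact_force'])
for z in (.138,.130,.124,.118,.114,.110,.106,.102):
    hit=r.move_straight([*K,z+te],speed=.03,max_force=18)
    s=r.read_state();print(z,hit,round(s['time_s'],2),round(s['eef_pos'][2]-te,4),np.round(s['contact_force'],1))
    if hit: break
im,d=optics.get_image('scene');cv2.imwrite('pics/scene2.png',im[100:300,180:480,::-1].repeat(2,0).repeat(2,1))
im,d=optics.get_image('side');cv2.imwrite('pics/side2.png',im[100:280,250:470,::-1].repeat(3,0).repeat(3,1))
E
```

```text
[ 0.14 -0.67  0.43]
0.138 False 6.26 0.1378 [-0.5 -0.2  0.1]
0.13 False 6.67 0.1296 [-0.5 -0.3  0.7]
0.124 False 7.03 0.1237 [0.7 0.2 0.3]
0.118 False 7.38 0.1176 [-0.8  0.2  0.4]
0.114 True 7.58 0.1163 [-3.4  1.2  9.8]
```

View pics/side2.png

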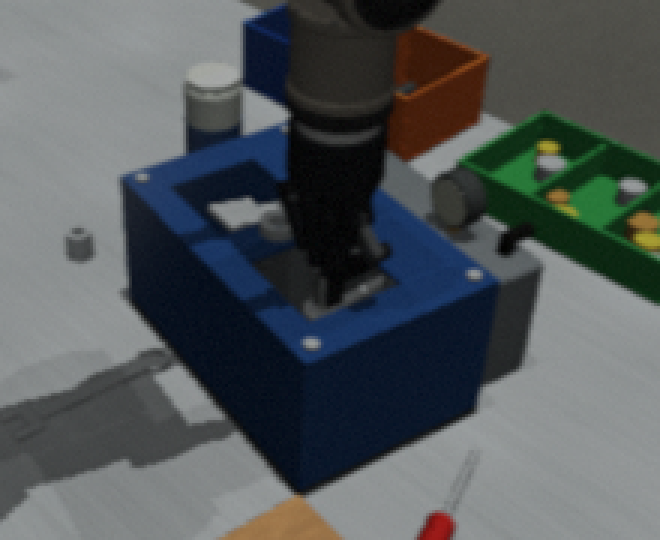

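View pics/scene2.png

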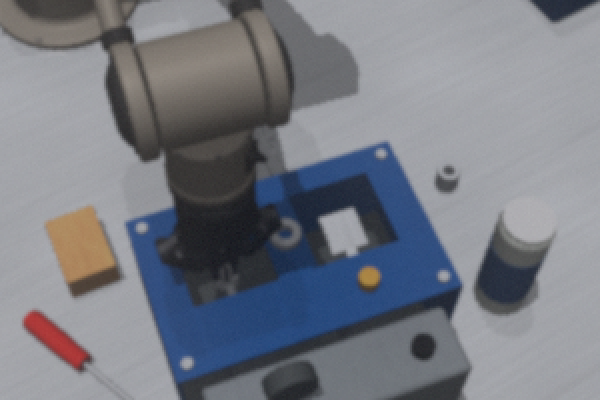

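```bash
python3 - <<'E'
from h import *
from workcell import r,optics
s=r.read_state();print(s['time_s'],np.round(s['eef_pos'],4),np.round(s['contact_force'],1),np.round(s['torque'],2),s['grip_width'])
im,d=optics.get_image('wrist');cv2.imwrite('pics/wrist2.png',im[...,::-1])
np.savez('wrist2.npz',im=im,d=d,p=s['eef_pos'],q=s['eef_rot'])
E
```

```text
7.6833 [ 0.5752 -0.05    0.1413] [-4.3  0.2  9. ] [0.   0.44 0.03] 5.2621826781870326e-05
```

View pics/wrist2.png

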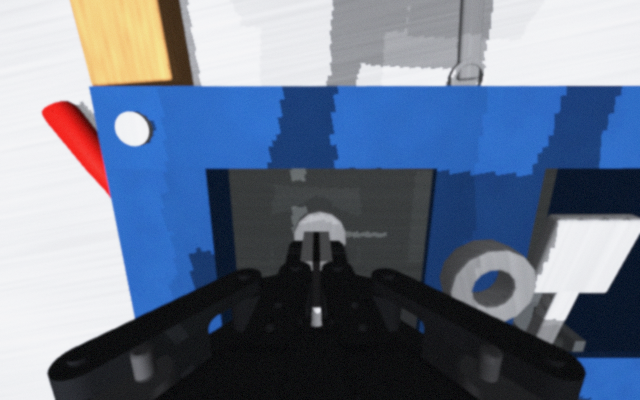

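```bash
python3 - <<'E'
from h import *
from workcell import optics
for n in ('wrist1','wrist2'):
    f=np.load(n+'.npz');s=dict(eef_pos=f['p'],eef_rot=f['q']);c=cam(optics,'wrist',s);P=cloud(c,f['d'])
    if n=='wrist2':
        for px in [(310,218),(320,216),(320,222),(330,218),(340,235),(300,235),(590,240),(600,270),(490,255),(300,120)]: print(px,P[px[1],px[0]].round(4))
        T=Ro.from_quat(f['q']).as_matrix();t=(P-f['p'])@T
        for px in [(316,236),(310,240),(325,240),(316,245)]: print('tip',px,t[px[1],px[0]].round(4))
    else:
        for px in [(266,200),(266,206),(371,200)]: print(px,P[px[1],px[0]].round(4))
E
```

```text
(266, 200) [ 0.5696 -0.0466  0.1377]
(266, 206) [ 0.5776 -0.0488  0.136 ]
(371, 200) [0.596  0.0831 0.1315]
(310, 218) [ 0.5603 -0.0501  0.1123]
(320, 216) [ 0.5599 -0.0444  0.1129]
(320, 222) [ 0.5635 -0.0451  0.1125]
(330, 218) [ 0.5618 -0.0393  0.1137]
(340, 235) [ 0.5723 -0.0356  0.1145]
(300, 235) [ 0.5684 -0.0572  0.114 ]
(590, 240) [0.5893 0.0816 0.1333]
(600, 270) [0.6101 0.0919 0.1288]
(490, 255) [0.5705 0.0176 0.1624]
(300, 120) [ 0.5093 -0.0431  0.1498]
tip (316, 236) [0.0102 0.0004 0.0142]
tip (310, 240) [ 0.011  -0.0024  0.0074]
tip (325, 240) [0.0101 0.0048 0.0095]
tip (316, 245) [0.0106 0.0004 0.0027]
```

The knob top is now at z ≈ 0.113, against 0.136–0.137 before, so it has moved down about 23 mm. The force also rose sharply, which matches the stop. I'll push a little more to confirm it is at the stop, then retreat and look.

```bash
python3 - <<'E'
from h import *
from workcell import r,optics
s=r.read_state();p=np.array(s['eef_pos'])
hit=r.move_straight(p-[0,0,.004],speed=.02,max_force=12)
s=r.read_state();print(hit,np.round(s['eef_pos'],4),np.round(s['contact_force'],1))
r.hold(.2);s=r.read_state();print(np.round(s['eef_pos'],4),np.round(s['contact_force'],1))
r.move_straight([p[0],p[1],.225],speed=.1)
M=(WL+WR)/2-.03*gx;M[2]=.30
r.move_straight(M,speed=.2);r.hold(.3)
s=r.read_state();im,d=optics.get_image('wrist')
cv2.imwrite('pics/wrist3.png',im[...,::-1]);np.savez('wrist3.npz',im=im,d=d,p=s['eef_pos'],q=s['eef_rot'])
c=cam(optics,'wrist',s);P=cloud(c,d);L=P-C;gxv=L@gx;gyv=L@gy
for nm,ys in (('left',1),('right',-1)):
    w=(abs(gxv+.02)<.045)&(abs(gyv-ys*.066)<.042)&(d>0)&(P[...,2]>.1)&(P[...,2]<.146)
    n,l,st,ce=cv2.connectedComponentsWithStats(w.astype(np.uint8));k=1+np.argmax(st[1:,4]);mm=l==k
    q=P[mm];print(nm,st[k],ce[k].round(1),'z',np.percentile(q[:,2],[5,50,90]).round(4),'gx',np.percentile(gxv[mm],[1,50,99]).round(4),'gy',np.percentile(gyv[mm],[1,50,99]).round(4))
print(s['time_s'])
E
```

```text
True [ 0.5752 -0.05    0.1413] [-2.7  1.4  9. ]
[ 0.5752 -0.05    0.1413] [-3.9 -0.2 10.3]
left [ 361  198   43   54 1713] [381.  219.5] z [0.1251 0.1305 0.1338] gx [-0.039  -0.0161  0.0235] gy [0.0494 0.0695 0.0903]
right [249 197  27  53 791] [262.3 217.1] z [0.1096 0.114  0.1161] gx [-0.0342 -0.0166  0.0239] gy [-0.0744 -0.0607 -0.0474]
10.1083
```

View pics/wrist3.png

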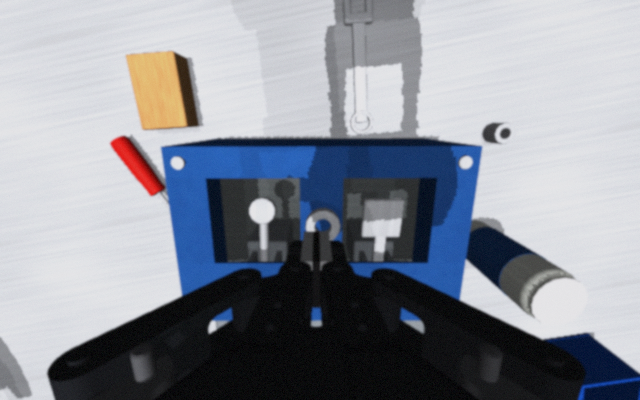

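The knob at (262,211) has stayed down, with its top near 0.114 against 0.136 before. I'll check its tilt against the raised view.

```bash
python3 - <<'E'
from h import *
from workcell import optics
for n in ('wrist1','wrist3'):
    f=np.load(n+'.npz');s=dict(eef_pos=f['p'],eef_rot=f['q']);c=cam(optics,'wrist',s);P=cloud(c,f['d']);L=P-C
    a,b,z=L@gx,L@gy,P[...,2]
    for nm,m in (('knob',(np.hypot(a+.0185,b+.061)<.012)),('paddle',(abs(a+.0175)<.018)&(abs(b-.0697)<.018))):
        m&=(z>.1)&(z<.146)
        q=np.c_[a[m]+.018,b[m],np.ones(m.sum())];k,*_=np.linalg.lstsq(q,z[m],rcond=None)
        print(n,nm,m.sum(),'slope gx %.3f'%np.arctan(k[0]),'z %.4f'%z[m].mean())
E
```

```text
wrist1 knob 259 slope gx -0.158 z 0.1370
wrist1 paddle 714 slope gx -0.177 z 0.1310
wrist3 knob 358 slope gx 0.164 z 0.1147
wrist3 paddle 1010 slope gx -0.181 z 0.1310
```

The knob's tilt went from −0.158 to +0.164. With the ±0.175 symmetric range shown by the paddle, that puts the lock at about 0.35, fully down. Now the paddle.

```bash
python3 - <<'E'
from h import *
from workcell import r,optics
K=np.array([.598,.079]);te=.025
r.reach([*K,.20+te],Q);r.move_straight([*K,.150+te],speed=.08);r.hold(.2)
def rep(*a):
    s=r.read_state();print(*a,round(s['time_s'],2),'tip',round(s['eef_pos'][2]-te,4),np.round(s['contact_force'],1),flush=True);return s
rep()
for z in (.136,.128,.122,.117,.113,.111,.109,.107,.105):
    hit=r.move_straight([*K,z+te],speed=.03,max_force=18)
    s=rep(z,hit)
    if hit: break
r.hold(.2);s=rep('hold')
z=s['eef_pos'][2]
for i in range(8):
    if s['contact_force'][2]>17: break
    z-=.0004
    r.move_straight([*K,z],speed=.02);r.hold(.15);s=rep('push',i,round(z-te,4))
    if s['time_s']>25: break
im,d=optics.get_image('wrist');cv2.imwrite('pics/wrist4.png',im[...,::-1]);np.savez('wrist4.npz',im=im,d=d,p=s['eef_pos'],q=s['eef_rot'])
im,d=optics.get_image('scene');cv2.imwrite('pics/scene4.png',im[100:300,180:480,::-1].repeat(2,0).repeat(2,1))
E
```

```text
11.63 tip 0.1506 [-0.3 -0.1  0.3]
0.136 False 12.25 tip 0.1359 [ 0.3  0.9 -0.2]
0.128 False 12.67 tip 0.1279 [-0.6  0.3  1.5]
0.122 False 13.02 tip 0.122 [-0.6  0.8  2.6]
0.117 False 13.33 tip 0.1171 [-0.8  0.6  4.6]
0.113 False 13.62 tip 0.1134 [-1.3  1.1  5.4]
0.111 False 13.87 tip 0.1116 [-2.3 -0.1  6.1]
0.109 False 14.12 tip 0.1101 [-2.2  0.4  8.6]
0.107 False 14.37 tip 0.1097 [-5.5  0.3 18.9]
0.105 False 14.62 tip 0.1095 [-10.6   0.3  29.6]
hold 14.82 tip 0.1095 [-11.4  -0.7  29.4]
```

View pics/wrist4.png

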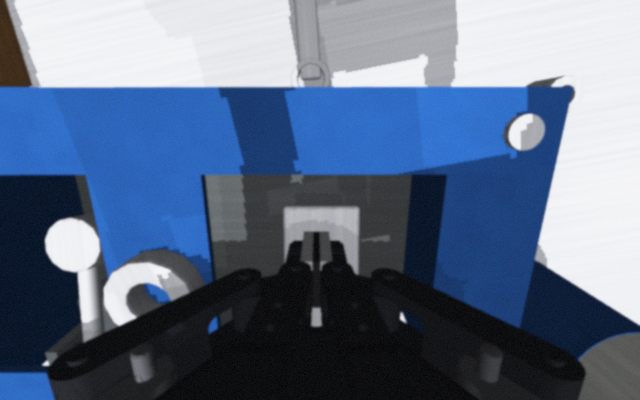

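View pics/scene4.png

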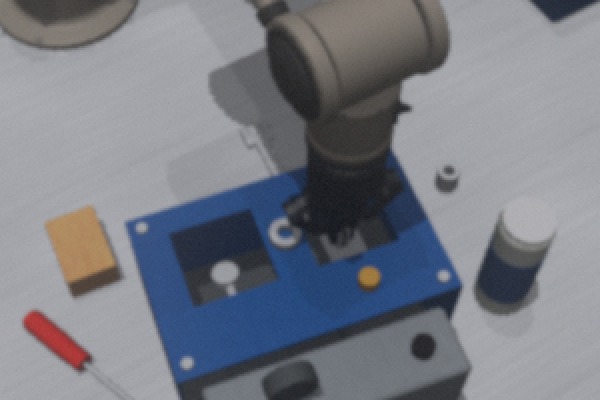

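The paddle is on its hard stop: the spring force rose to about 8 N, then climbed steeply with no further travel. The knob at (72,244) is still down, and the bearing and bush haven't moved. I'll ease the push to about 19 N, verify, and hand in.

```bash
python3 - <<'E'
from h import *
from workcell import r,optics
f=np.load('wrist4.npz');s=dict(eef_pos=f['p'],eef_rot=f['q']);c=cam(optics,'wrist',s);P=cloud(c,f['d'])
for px in [(295,215),(345,215),(320,212),(72,240),(300,130)]: print(px,P[px[1],px[0]].round(4))
r.move_straight([.598,.079,.107+.025],speed=.02);r.hold(.4)
s=r.read_state();print(s['time_s'],np.round(s['eef_pos'],4),np.round(s['contact_force'],1))
if 14<s['contact_force'][2]<32 and abs(s['eef_pos'][2]-.025-.1096)<.0006: r.finish_job();print('done')
E
```

```text
(295, 215) [0.5803 0.0713 0.1057]
(345, 215) [0.5855 0.0981 0.1056]
(320, 212) [0.5815 0.085  0.1048]
(72, 240) [ 0.5695 -0.0467  0.1131]
(300, 130) [0.536  0.0856 0.1491]
15.5667 [0.5984 0.079  0.1348] [-5.9  0.7 19.7]
the job is handed in; nothing more can be done
done
```

I pressed the locking lever fully down first, then pressed the paddle fully down. The job was handed in at about 15.6 s with the closed fingertips still pushing the paddle at about 20 N.

- **Lock (right window):** the knob top dropped about 22 mm, from z = 0.137 to 0.114. Its tilt changed by about 0.32 rad from a start that was already slightly pressed, so I read it as at its stop. It stayed down after I let go and still read 0.113 while I held the paddle.
- **Paddle (left window):** the force rose to about 8 N over the travel, then climbed steeply against a hard stop. It reached about 30 N before I eased it. The paddle's front edge read z ≈ 0.105.
- **Surroundings:** I saw no sign of touching the guard, and the bearing, bush and other loose things looked unmoved in the pictures. I checked those by eye only.

Three readings disagreed or fell short:
- The guard's position differed by up to about 7 mm across the guard between cameras, so I used intermediate pad positions. The fingertips then showed well centred on both pads.
- The expected 4 N or so of friction on the lock did not show clearly in the force readings between steps, so I confirmed that travel by depth image.
- The 18 N force stop did not trigger on the paddle, because it counts only the change within each short step. The push stayed under 40 N.

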